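# Press the end caps home on the round handle blanks

## Task

Three wooden tool-handle blanks stand upright in feet on the bench, each with a steel end cap still standing proud of the wood. Press the caps of the two round handles, the thick one and the slim one, straight down until they are fully home on the wood. Leave the cap of the flat, oblong handle standing proud as it is: it has no glue yet.

Things in the scene. Friction and masses are not known exactly. Their poses are not given: they have to be found in the camera images.
- thick_top (a point): Top centre of the steel cap (24 mm high) on the thick round handle blank (cap 48 mm in diameter), upright in a fixed 85 mm square foot. z up. The cap slides down a pale spigot: top at 124 mm above the bench when home on the wood, 10 to 18 mm higher at the start. Sliding takes 6 to 8 N (friction, no spring, stays where left), then it stops hard. Press within 10 mm of its centre.
- slim_top (a point): Top centre of the steel cap (24 mm high) on the slim round handle blank (cap 34 mm in diameter), upright in a fixed 85 mm square foot. z up. The cap slides down a pale spigot: top at 114 mm above the bench when home on the wood, 10 to 18 mm higher at the start. Sliding takes 6 to 8 N (friction, no spring, stays where left), then it stops hard. Press within 10 mm of its centre.
- flat_top (a point): Top centre of the steel cap on the flat, oblong handle blank (cap 56 x 32 mm, 24 mm high; x of the point along the 56 mm side), in a foot like the others. Its top is 129 to 137 mm above the bench at the start (119 mm if it were home) and must stay at its starting height. It too slides under about 6 N.

How it is judged (in metres and radians):
At the end, for the whole second after the job is handed in: The thick round handle's cap and the slim round handle's cap are both home (tops within 3 mm of their fully seated heights of 124 and 114 mm), and the flat handle's cap is within 4 mm of where it stood at the start (height (world z) of thick_top below 0.127 m and height (world z) of slim_top below 0.117 m and distance of flat_top from where it was at the start of the episode below 0.004 m); the robot touches nothing.
It fails at once if the flat handle's cap is pushed or pulled more than 4 mm from its starting height (distance of flat_top from where it was at the start of the episode above 0.004 m).
It also fails if it takes over 35 s, if anything falls off the work surface, if the arm or the gripper's body presses on something with over 40 N, if the wrist force passes 120 N, or if a joint passes its speed limit or range.

## Robot

A 7-joint arm with a two-finger parallel gripper is mounted at the origin on the work surface. World frame = base frame: x ahead of the robot, y to its left, z up, the work surface at z = 0. Lengths are in mm, angles in degrees, forces in N, time in s.
With the tool pointing down it reaches from about 400 to 925 mm from the base axis. Payload 5.6 kg.
Tool frame: the origin (TCP) lies at the very end of the fingers, on their centre line; the grasp point (between the pads) lies grip_point_offset behind it (grip_point_offset is the distance from the TCP to the grasp point, in mm); z points along the fingers, y is the direction in which the jaws open and shut (so a half turn about z gives the same grasp; the last joint's range is limited). The gripper opens to 85 mm and grips with 20 to 120 N. Pads are 22 mm wide; open, the fingers measure 114 mm over their backs; the gripper's body (76 mm by 85 mm) begins 54 mm behind the grasp point. The pads swing forward as they close: fully open they stand 13 mm farther back than shut.
Start: joints at [-66.177, 26.786, -0.665, 91.828, 0.344, 61.387, -3.226], TCP at [287.907, 582.768, 209.19] pointing down, gripper open.
Joint ranges: [-144.91, 144.91], [-17.63, 115.5], [-89.93, 88.59], [15.96, 139.68], [-74.01, 254.01], [8.47, 105.57], [-167.45, 167.45]. Speed limits (degrees/s): [147.25, 147.25, 180, 180, 180, 180, 180].

## Interface

Orientations are given as a 3x3 rotation matrix whose columns are the frame's x, y, z axes.
In Python, from bench import sense, read_camera, camera_params, finish_job, grip_point_offset gives the robot as it stands.
- The arm moves only by the shell command python3 -m creep 'ROWS' [FORCE]. ROWS is a JSON object of lists of equal length, an entry for each row: "hand": the opening, from -1 (shut) to 1 (fully open); "delta_pos": the shift along the world's x, y, z normalised to -1 to 1, where 1 is 10 cm, a list of three; "roll": the turn about the world's z normalised to -1 to 1, where 1 is pi/2 rad. A call has 1 to 8 rows; each row is the pose to reach, as a shift and turn from the pose commanded when the call began; what a row does not reach only later rows make up. A row lasts 1/10 s, in which the tool goes at most 50 mm and 8.59 degrees, less where a joint would pass 70% of its speed; a pose out of reach is approached as far as the arm can. A call with a number of a shift or a turn outside -1 to 1 is refused whole. A call with a gripper value outside its range is refused whole. The fingers move at their own pace and stop on an object; FORCE is the grip in N (left out, the last holds). Time passes only in rows, so rows that repeat a pose let the fingers close. It gives the time, the measured TCP pose, the force and the opening at its end, in the units of the state.
- sense(): the state, without advancing time (a new reading comes with each control period).
- read_camera(name): name is "side" or "top" or "wrist"; returns the picture (420x560x3 uint8, red, green, blue); there is no depth.
- camera_params(name): a dict with "vfov" (degrees; the focal length in pixels is half the picture's height over the tangent of half this angle, whatever the lens; pixels are square), "cx", "cy" (the principal point, pixels), "D" ([k1, k2, p1, p2, k3] as OpenCV has them; the pictures are not rectified), "origin" and "attitude" of the camera in the world. Camera axes: x right, y down, z forward; pixel columns grow to the right and rows downward; lengths in mm; the calibration is good to about 2 mm. A picture is of the moment at which its call begins: read the wrist's pose just before it. camera_params takes no time and is no camera call; for the wrist camera it gives the pose at the moment of the call.
- finish_job(): hands the job in, once; it reports no verdict.
The state is a dict: "t": time; "joint_pos": joint angles; "qvel": joint speeds; "joint_torque": joint torques, N m; "tcp_pos": TCP position; "orientation": TCP orientation; "wrist_force": force on the tool from outside, world axes, zero at the start; "ft_torque": the same for the moment, N m; "grip_width": opening from 0.0 (shut) to 1.0 (fully open).
Only numpy, scipy, OpenCV 4.12 (cv2) and the standard library are available. Lean on these libraries where they do the work, as an engineer would, in place of code of your own. Each camera call takes 0.05 s, during which the arm holds its last target.

## Working session

There is one attempt and no reset: what is moved stays moved. The work goes in short steps, Python scripts to look and compute and a shell command to move; the robot and the scene stay as the last step left them, time stands still between calls to the robot, and variables do not carry over. Pictures are saved under pics/ and viewed, and the job is handed in when it is done.

```bash
mkdir -p pics; ls; python3 - <<'E'
from bench import *
import cv2
print(sense()); print(grip_point_offset)
for n in("side","top","wrist"):
    print(n,camera_params(n))
    cv2.imwrite(f"pics/{n}0.png",read_camera(n)[...,::-1])
E
```

```text
pics
{'t': 0.0, 'joint_pos': array([-66.17793629,  26.83681423,  -0.6667052 ,  91.8819733 ,
         0.34320057,  61.38445834,  -3.22549808]), 'qvel': array([-0.03578172,  0.01608333,  0.00513268,  0.0526718 , -0.07574461,
        0.13639217, -0.01501132]), 'joint_torque': array([-9.53930430e-04, -5.32378757e+01,  2.06794438e-02, -2.51301241e+01,
        1.13833920e-02,  7.65764562e-03, -1.41635098e-06]), 'tcp_pos': array([287.62991949, 582.23151856, 208.22153149]), 'orientation': array([[-8.96581134e-01,  4.42878981e-01, -6.92101922e-04],
       [ 4.42879511e-01,  8.96579665e-01, -1.62597930e-03],
       [-9.95875469e-05, -1.76434012e-03, -9.99998439e-01]]), 'wrist_force': array([ 0.02008737, -0.06259596, -0.29933691]), 'ft_torque': array([-0.02533362, -0.00455361,  0.00840224]), 'grip_width': 1.0017592963770576}
18.700000000000003
side {'vfov': 51.122333317565705, 'cx': 273.1496953858191, 'cy': 207.19374451314545, 'D': array([-0.0278559,  0.       ,  0.       ,  0.       ,  0.       ]), 'origin': array([ -54.80675616, -572.52247986,  597.05180005]), 'attitude': array([[ 0.69341432,
[... 222 characters left out ...]
-0.02230682,  0.        ,  0.        ,  0.        ,  0.        ]), 'origin': array([465.63563869,  16.10653065, 819.67455993]), 'attitude': array([[ 0.00294938, -0.99792091,  0.06438286],
       [-0.99996518, -0.00244058,  0.00797993],
       [-0.00780621, -0.06440416, -0.99789336]])}
wrist {'vfov': 61.82992804553165, 'cx': 287.10622247722785, 'cy': 211.02686091748276, 'D': array([0.01728732, 0.        , 0.        , 0.        , 0.        ]), 'origin': array([226.29781992, 612.72290088, 373.44275576]), 'attitude': array([[ 4.42086843e-01,  8.62294476e-01,  2.46996884e-01],
       [ 8.96971962e-01, -4.24773232e-01, -1.22511225e-01],
       [-7.23088081e-04,  2.75709880e-01, -9.61240625e-01]])}
```

View pics/side0.png

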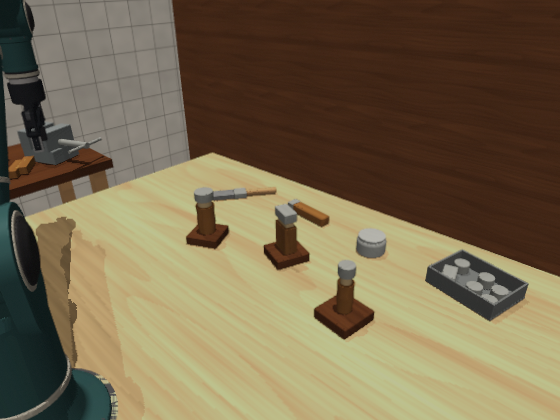

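View pics/top0.png

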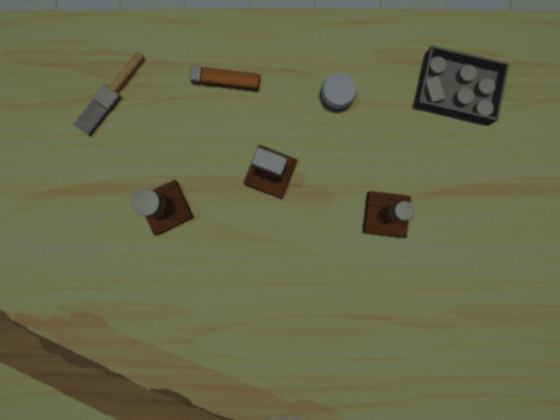

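View pics/wrist0.png

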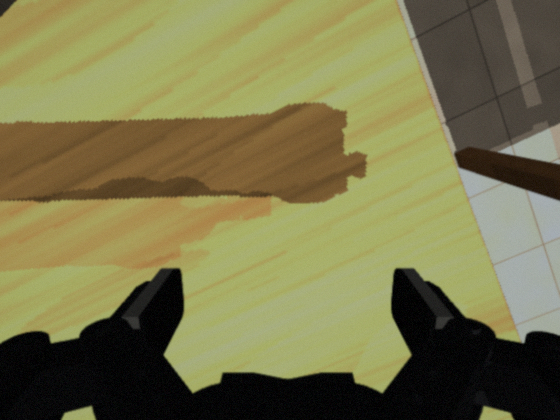

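The top view shows the thick cap at about (146,203), the flat cap at (269,160) and the slim cap at (403,211). The side view shows them at (203,195), (286,213) and (346,269). Next I segment them and triangulate.

```bash
cat > h.py <<'E'
import numpy as np,cv2
def K(p,h=420):
    f=h/2/np.tan(np.radians(p["vfov"]/2)); return np.array([[f,0,p["cx"]],[0,f,p["cy"]],[0,0,1]])
def ray(p,uv):
    n=cv2.undistortPoints(np.array([[uv]],float),K(p),p["D"])[0,0]
    return p["origin"],p["attitude"]@np.array([n[0],n[1],1.])
def onz(p,uv,z):
    o,d=ray(p,uv); return o+d*(z-o[2])/d[2]
def proj(p,X):
    R=p["attitude"].T; return cv2.projectPoints(np.array([X],float),cv2.Rodrigues(R)[0],-R@p["origin"],K(p),p["D"])[0].ravel()
def tri(p,a,q,b):
    o1,d1=ray(p,a);o2,d2=ray(q,b)
    s=np.linalg.lstsq(np.c_[d1,-d2],o2-o1,rcond=None)[0]
    x,y=o1+s[0]*d1,o2+s[1]*d2
    return (x+y)/2,np.linalg.norm(x-y)
E
python3 - <<'E'
from h import *; from bench import camera_params
tiles=[]
for n,pts in(("top",[(146,203),(403,211),(269,160)]),("side",[(203,195),(346,269),(286,213)])):
    im=cv2.imread(f"pics/{n}0.png");hsv=cv2.cvtColor(im,cv2.COLOR_BGR2HSV)
    p=camera_params(n)
    for thr in (95,):
      m=((hsv[...,1]<70)&(hsv[...,2]>thr)).astype(np.uint8)
      c,l,st,ce=cv2.connectedComponentsWithStats(m)
      for q,nm in zip(pts,("thick","slim","flat")):
        k=l[q[1],q[0]]; print(n,thr,nm,k,st[k],ce[k],hsv[q[1],q[0]])
        cn=max(cv2.findContours((l==k).astype(np.uint8),0,1)[0],key=len)
        (x,y),r=cv2.minEnclosingCircle(cn)
        print('  circ',x,y,r, cv2.minAreaRect(cn))
        if n=="top": print('  ',onz(p,ce[k],{"thick":138,"slim":128,"flat":133}[nm]))
    for q in pts: tiles.append(cv2.resize(im[q[1]-28:q[1]+28,q[0]-28:q[0]+28],(260,260),interpolation=0))
cv2.imwrite("pics/z.png",np.vstack([np.hstack(tiles[:3]),np.hstack(tiles[3:])]))
E
```

```text
top 95 thick 485 [131 188  27  29 575] [144.02086957 201.77043478] [ 38  18 112]
  circ 144.55319213867188 201.93617248535156 14.14943790435791 ((144.0, 202.0), (25.45584487915039, 26.870054244995117), 45.0)
   [527.98314197 244.522776   138.        ]
top 95 slim 486 [396 202  19  18 266] [404.85714286 210.26315789] [ 53  18 116]
  circ 404.8239440917969 210.43661499023438 9.52747917175293 ((405.0, 210.5), (17.0, 18.0), 90.0)
   [ 515.29734323 -200.27255641  128.        ]
top 95 flat 388 [241 148  45  26 530] [267.48490566 159.76415094] [ 72  11 116]
  circ 262.4031066894531 157.6262969970703 22.721324920654297 ((262.0214538574219, 157.73056030273438), (44.788002014160156, 16.258304595947266), 21.250507354736328)
   [601.19243655  35.19212809 133.        ]
side 95 thick 14 [194 187  53  10 336] [218.51190476 191.51488095] [ 30  16 129]
  circ 219.9423065185547 192.5 26.062589645385742 ((219.9930877685547, 191.7498016357422), (52.06325149536133, 8.829927444458008), 1.5911402702331543)
side 95 slim 84 [338 259  19  12 167] [346.83832335 264.46107784] [ 27  15 152]
  circ 346.9166564941406 264.0 9.138323783874512 ((347.0, 264.5), (11.0, 18.0), 90.0)
side 95 flat 32 [275 203  22  19 190] [285.78421053 210.04736842] [ 27  14 165]
  circ 285.5 213.0 12.619529724121094 ((287.0999755859375, 211.19998168945312), (24.99669075012207, 11.294185638427734), 41.6335334777832)
```

View pics/z.png

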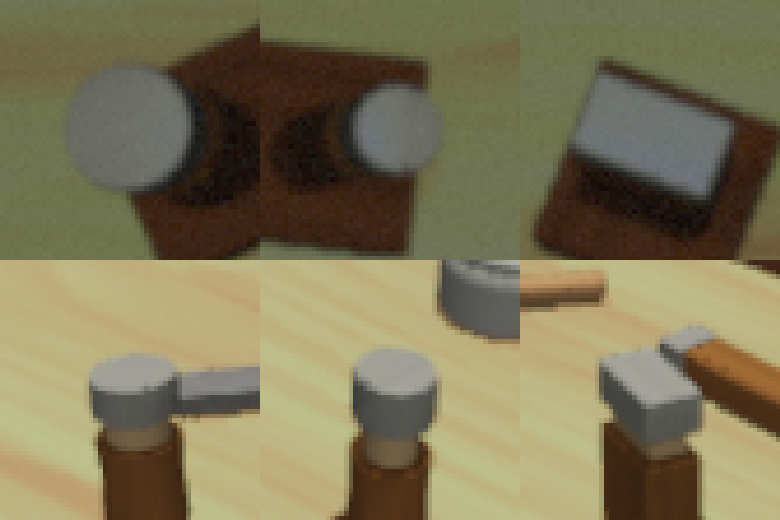

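```bash
python3 - <<'E'
from h import *; from bench import *
p=camera_params("top");q=camera_params("side")
for n,a,b in(("thick",(144.5,202),(203.3,191)),("slim",(404.8,210.4),(346.7,264)),("flat",(268.8,160),(285,209.8))):
    print(n,tri(p,a,q,b),onz(p,a,135).round(1))
s=sense();print(s["t"],s["tcp_pos"])
E
```

```text
thick (array([527.98083359, 244.68155112, 134.78579866]), np.float64(0.25299030704361464)) [527.9 244.7 135. ]
slim (array([ 514.30886115, -199.00684491,  129.37611481]), np.float64(1.8947262013335255)) [ 514.6 -198.   135. ]
flat (array([600.91883789,  34.0770737 , 126.78470955]), np.float64(2.9224005803943798)) [600.4  32.9 135. ]
0.15 [287.73152254 582.34307585 208.45058737]
```

```bash
python3 -m creep '{"hand":[-1,-1,-1,-1],"delta_pos":[[0.2,-0.28,0],[0.4,-0.56,0],[0.6,-0.845,0],[0.6,-0.845,0]],"roll":[0,0,0,0]}' 60
python3 -m creep '{"hand":[-1,-1,-1,-1],"delta_pos":[[0.2,-0.28,0],[0.4,-0.56,0],[0.6,-0.845,0],[0.6,-0.845,0]],"roll":[0,0,0,0]}'
python3 -m creep '{"hand":[-1,-1,-1,-1],"delta_pos":[[0.2,-0.28,0],[0.4,-0.56,0],[0.6,-0.845,0],[0.6,-0.845,0]],"roll":[0,0,0,0]}'
python3 -m creep '{"hand":[-1,-1,-1,-1,-1],"delta_pos":[[0.2,-0.28,0],[0.4,-0.56,0],[0.6,-0.845,0],[0.6,-0.845,0],[0.6,-0.845,0]],"roll":[0,0,0,0,0]}'
```

```text
t: 0.55
tcp_pos: [352.5, 493.2, 209.0]
orientation: [[-0.893, 0.45, 0.002], [0.45, 0.893, -0.003], [-0.003, -0.002, -1.0]]
wrist_force: [0.1, -0.0, 0.8]
grip_width: 0.332
t: 0.95
tcp_pos: [411.6, 409.0, 209.1]
orientation: [[-0.893, 0.45, 0.002], [0.45, 0.893, -0.003], [-0.003, -0.002, -1.0]]
wrist_force: [0.6, -0.3, -0.7]
grip_width: -0.001
t: 1.35
tcp_pos: [471.0, 324.8, 209.1]
orientation: [[-0.893, 0.45, 0.001], [0.45, 0.893, -0.002], [-0.002, -0.001, -1.0]]
wrist_force: [0.1, 0.6, 0.2]
grip_width: 0.001
t: 1.85
tcp_pos: [527.7, 245.3, 208.9]
orientation: [[-0.896, 0.444, -0.001], [0.444, 0.896, 0.0], [0.001, 0.0, -1.0]]
wrist_force: [-0.5, 0.4, 0.2]
grip_width: -0.002
```

```bash
python3 -m creep '{"hand":[-1,-1,-1,-1],"delta_pos":[[0,0,-0.3],[0,0,-0.6],[0,0,-0.6],[0,0,-0.6]],"roll":[0,0,0,0]}'
python3 - <<'E'
from bench import *;import cv2
cv2.imwrite("pics/s1.png",cv2.resize(read_camera("side")[120:260,120:310,::-1],None,fx=4,fy=4))
E
```

```text
t: 2.25
tcp_pos: [527.1, 246.4, 149.3]
orientation: [[-0.898, 0.441, -0.001], [0.441, 0.898, 0.0], [0.001, -0.0, -1.0]]
wrist_force: [0.4, -0.4, -0.5]
grip_width: -0.0
```

View pics/s1.png

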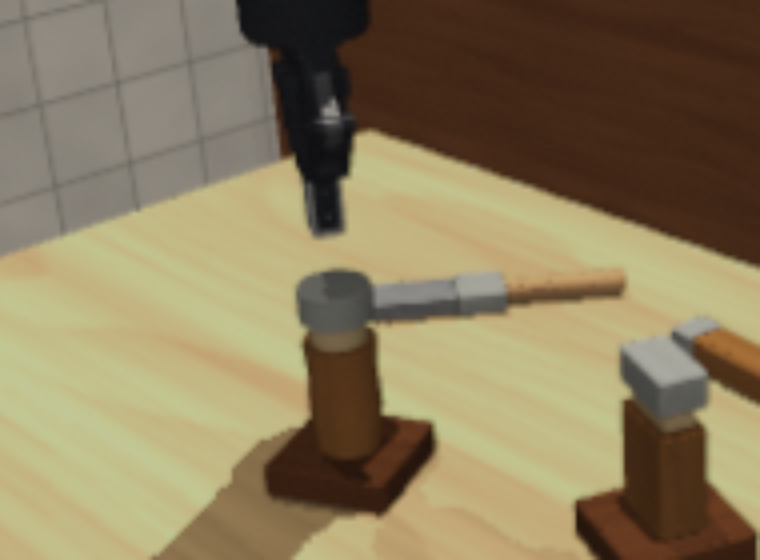

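The closed finger tips show at crop (325,233), about 12 image px above the cap, which is more gap than I expected. I'll check where the reported TCP projects.

```bash
python3 - <<'E'
from h import *; from bench import *
q=camera_params("side");p=camera_params("top");s=sense();print(s["tcp_pos"])
x=proj(q,s["tcp_pos"]);print(x,(x-[120,120])*4)
for X in([528,244.6,138],[528,244.6,134]):print((proj(q,X)-[120,120])*4)
im=read_camera("top");print(proj(p,s["tcp_pos"]))
cv2.imwrite("pics/t1.png",cv2.resize(im[140:260,60:250,::-1],None,fx=4,fy=4))
E
```

```text
[528.02430951 246.38041673 150.28934573]
[202.23504695 185.12654732] [328.94018778 260.50618929]
[332.60337739 279.33183556]
[333.22151968 285.1591021 ]
[140.48268833 201.06826292]
```

View pics/t1.png

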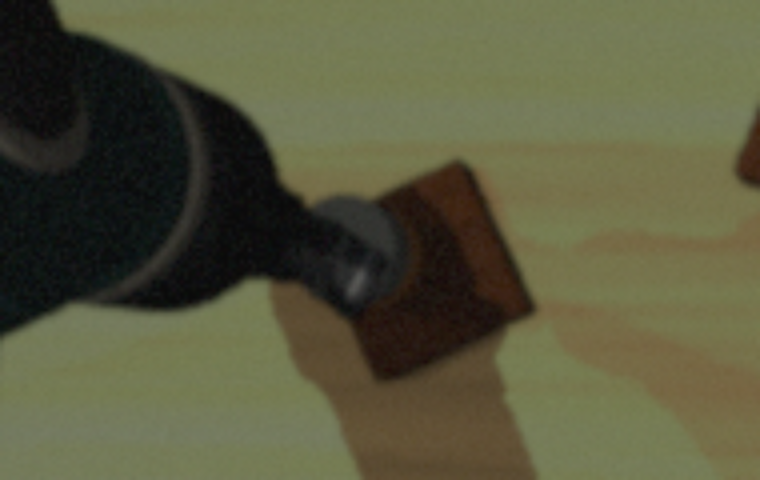

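```bash
python3 - <<'E'
from h import *; from bench import *
q=camera_params("side");p=camera_params("top")
for a in((149,214),(148.5,217),(147,211)):print(tri(p,a,q,(201.2,178.3)))
s=sense()
x=s["tcp_pos"];R=s["orientation"]
for i in(-11,11):
  for j in(-8,8): print(i,j,((proj(p,x+R@[i,j,0])-[60,140])*4).round(),((proj(q,x+R@[i,j,0])-[120,120])*4).round())
im=read_camera("wrist");w=camera_params("wrist")
print("wrist: cap",proj(w,[528,244.6,138]),"tcp",proj(w,x),"flat",proj(w,[601,34,133]))
cv2.imwrite("pics/w1.png",im[...,::-1])
E
```

```text
(array([505.78492881, 219.50076526, 183.92068259]), np.float64(3.6782830243157467))
(array([502.46981612, 218.27328685, 185.56710462]), np.float64(7.728708497669966))
(array([510.12946274, 224.27024507, 181.04409505]), np.float64(2.0973415652436707))
-11 -8 [351. 228.] [350. 262.]
-11 8 [317. 211.] [344. 252.]
11 -8 [327. 275.] [315. 268.]
11 8 [293. 258.] [310. 258.]
wrist: cap [284.09687691 241.95931724] tcp [287.26045431 250.6037875 ] flat [ 50.09859256 462.0262159 ]
```

View pics/w1.png

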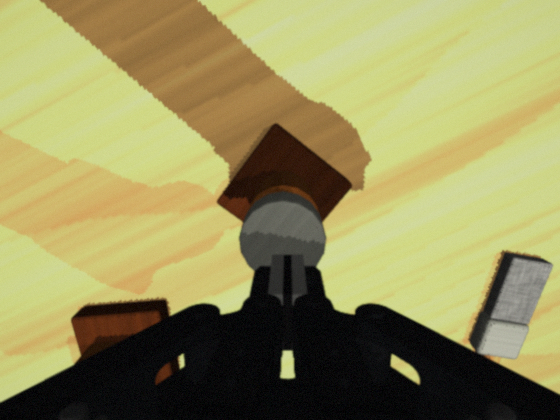

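In the top view, the bright part at crop (357,280) is the near knuckle hiding the tips. In the wrist view, the cap's top face is centred near (283,248) and the tips end at about y=255, both within a few px of prediction. So the lateral aim is good to a few mm. The height of the tips is uncertain, so I'll go down by feel.

```bash
python3 -m creep '{"hand":[-1,-1,-1,-1],"delta_pos":[[0,-0.01,-0.04],[0,-0.01,-0.08],[0,-0.01,-0.12],[0,-0.01,-0.12]],"roll":[0,0,0,0]}'
python3 - <<'E'
from bench import *;import cv2
cv2.imwrite("pics/s2.png",cv2.resize(read_camera("side")[120:260,120:310,::-1],None,fx=4,fy=4))
E
```

```text
t: 2.8
tcp_pos: [527.5, 243.5, 136.5]
orientation: [[-0.897, 0.443, -0.001], [0.443, 0.897, -0.001], [0.001, -0.001, -1.0]]
wrist_force: [0.3, -0.3, 0.3]
grip_width: 0.0
```

View pics/s2.png

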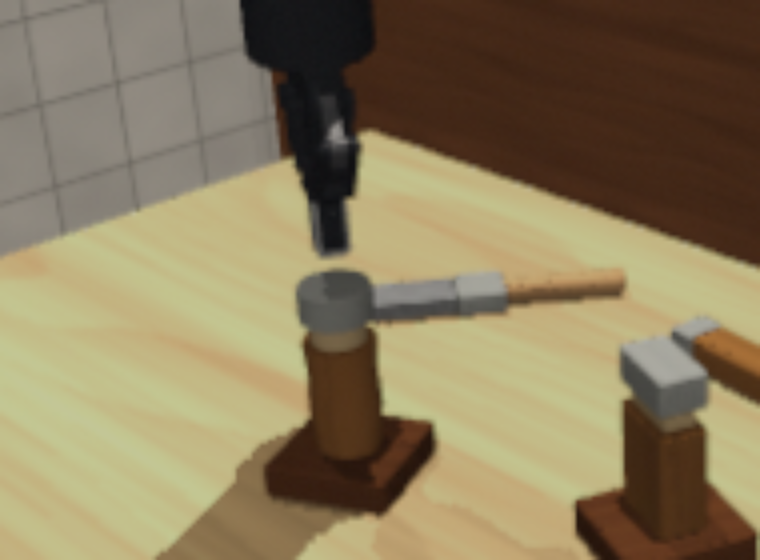

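```bash
python3 - <<'E'
from h import *; from bench import *
s=sense();im=read_camera("wrist");w=camera_params("wrist")
x=s["tcp_pos"];print(x)
R=s["orientation"]
for z in(0,-13,-20):print(z,proj(w,x+R@[0,0,z]), [proj(w,x+R@[i,0,z]).round() for i in(-11,11)])
o=im[:,:,::-1].copy()
# predicted cap circle at 3 heights
for z,c in((135,(0,0,255)),(120,(255,0,0))):
    for a in np.arange(0,6.28,.1):
        u=proj(w,[528+24*np.cos(a),244.6+24*np.sin(a),z]);cv2.circle(o,(int(u[0]+.5),int(u[1]+.5)),0,c,-1)
cv2.imwrite("pics/w2.png",cv2.resize(o[150:350,190:390],None,fx=3,fy=3,interpolation=0))
E
```

```text
[527.65480053 243.60129151 136.78750715]
0 [286.68347576 250.81036365] [array([287., 271.]), array([287., 230.])]
-13 [286.68556417 261.43469249] [array([287., 283.]), array([287., 240.])]
-20 [286.68681888 267.85129522] [array([287., 290.]), array([287., 245.])]
```

View pics/w2.png

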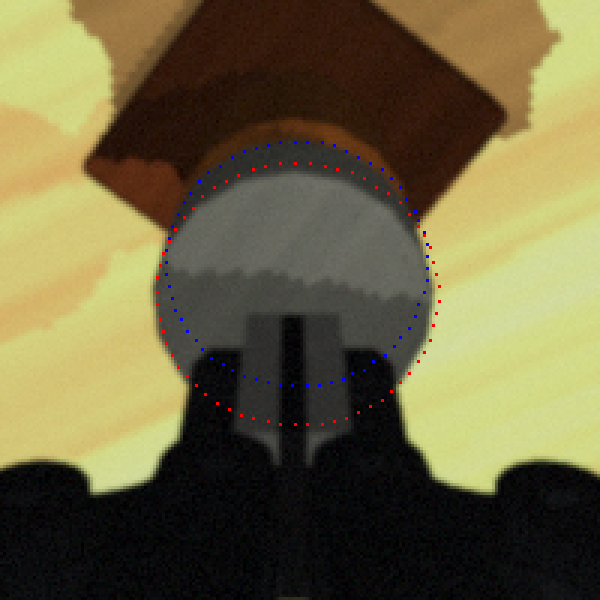

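The cap outline predicted at z=135 (red) matches the wrist image within 1–3 px, so the lateral aim is right. The finger ends sit about 20 mm behind the nominal TCP. I'll keep going down by force.

```bash
python3 -m creep '{"hand":[-1,-1,-1,-1],"delta_pos":[[0,0.01,-0.04],[0,0.01,-0.08],[0,0.01,-0.12],[0,0.01,-0.12]],"roll":[0,0,0,0]}'
python3 -m creep '{"hand":[-1,-1,-1],"delta_pos":[[0,0,-0.03],[0,0,-0.06],[0,0,-0.06]],"roll":[0,0,0]}'
```

```text
t: 3.3
tcp_pos: [527.4, 244.5, 124.4]
orientation: [[-0.897, 0.443, -0.001], [0.443, 0.897, -0.001], [0.001, -0.001, -1.0]]
wrist_force: [-0.1, -0.2, 0.2]
grip_width: 0.002
t: 3.6
tcp_pos: [527.6, 244.6, 118.7]
orientation: [[-0.897, 0.443, -0.001], [0.443, 0.897, -0.0], [0.0, -0.001, -1.0]]
wrist_force: [-0.0, 0.0, -0.2]
grip_width: 0.003
```

```bash
python3 -m creep '{"hand":[-1,-1,-1],"delta_pos":[[0,0,-0.03],[0,0,-0.05],[0,0,-0.05]],"roll":[0,0,0]}'
python3 - <<'E'
from bench import *;import cv2
cv2.imwrite("pics/s3.png",cv2.resize(read_camera("side")[120:260,120:310,::-1],None,fx=4,fy=4))
E
```

```text
t: 3.9
tcp_pos: [528.2, 244.9, 114.5]
orientation: [[-0.897, 0.443, 0.001], [0.443, 0.897, 0.0], [-0.0, 0.001, -1.0]]
wrist_force: [0.2, -1.4, 2.9]
grip_width: -0.005
```

View pics/s3.png

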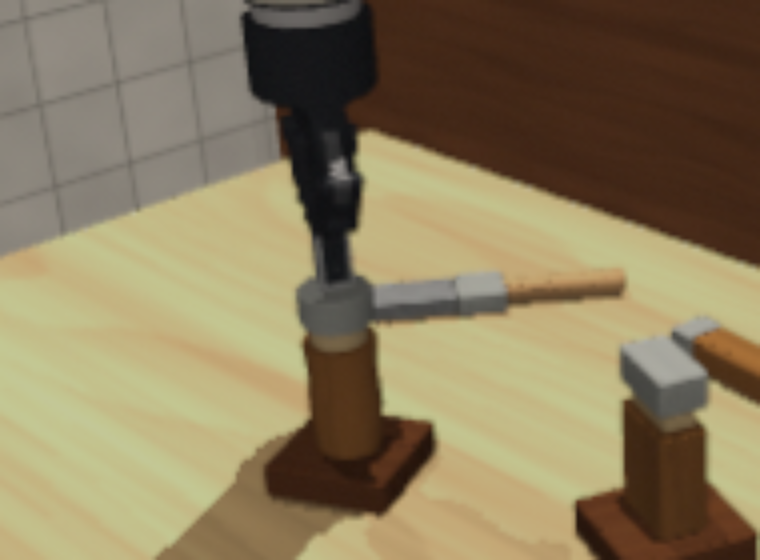

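The tips are on the cap near its centre (crop (335,283)) and force is starting. Pressing now.

```bash
python3 -m creep '{"hand":[-1,-1,-1,-1],"delta_pos":[[0,0,-0.03],[0,0,-0.06],[0,0,-0.08],[0,0,-0.08]],"roll":[0,0,0,0]}'
python3 -m creep '{"hand":[-1,-1],"delta_pos":[[0,0,-0.02],[0,0,-0.02]],"roll":[0,0]}'
```

```text
t: 4.35
tcp_pos: [528.2, 244.9, 106.5]
orientation: [[-0.897, 0.443, 0.001], [0.443, 0.897, 0.0], [-0.001, 0.001, -1.0]]
wrist_force: [-0.6, 0.2, 3.2]
grip_width: -0.001
t: 4.55
tcp_pos: [528.2, 244.9, 104.5]
orientation: [[-0.897, 0.443, 0.001], [0.443, 0.897, 0.0], [-0.0, 0.001, -1.0]]
wrist_force: [0.1, -0.4, 4.1]
grip_width: -0.001
```

```bash
python3 -m creep '{"hand":[-1,-1],"delta_pos":[[0,0,-0.02],[0,0,-0.02]],"roll":[0,0]}'
python3 -m creep '{"hand":[-1,-1],"delta_pos":[[0,0,-0.02],[0,0,-0.02]],"roll":[0,0]}'
python3 - <<'E'
from bench import *;import cv2
cv2.imwrite("pics/s4.png",cv2.resize(read_camera("side")[120:260,120:310,::-1],None,fx=4,fy=4))
E
```

```text
t: 4.75
tcp_pos: [528.2, 244.9, 102.5]
orientation: [[-0.897, 0.443, 0.001], [0.443, 0.897, 0.0], [-0.0, 0.001, -1.0]]
wrist_force: [-0.4, -0.8, 4.1]
grip_width: 0.001
t: 4.95
tcp_pos: [528.2, 244.9, 101.3]
orientation: [[-0.897, 0.443, 0.001], [0.443, 0.897, 0.001], [-0.0, 0.001, -1.0]]
wrist_force: [-2.3, -0.1, 11.8]
grip_width: 0.001
```

View pics/s4.png

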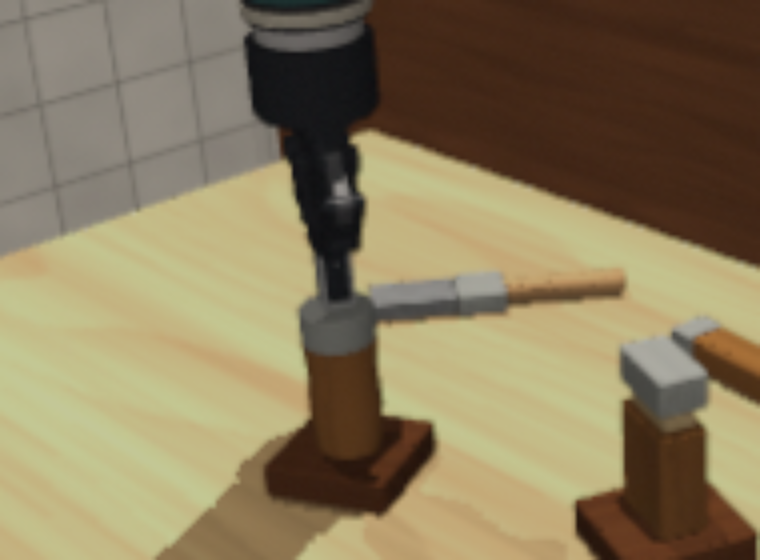

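The spigot has disappeared under the cap and the force is up. I'll push a little further to confirm the hard stop, then lift.

```bash
python3 -m creep '{"hand":[-1,-1],"delta_pos":[[0,0,-0.02],[0,0,-0.02]],"roll":[0,0]}'
python3 -m creep '{"hand":[-1,-1,-1,-1],"delta_pos":[[0,0,0.3],[0,0,0.6],[0,0,0.95],[0,0,0.95]],"roll":[0,0,0,0]}'
```

```text
t: 5.2
tcp_pos: [528.4, 245.0, 100.8]
orientation: [[-0.896, 0.443, 0.001], [0.443, 0.896, 0.001], [-0.0, 0.001, -1.0]]
wrist_force: [-5.6, -3.2, 20.9]
grip_width: -0.0
t: 5.6
tcp_pos: [530.6, 246.1, 197.7]
orientation: [[-0.896, 0.443, 0.007], [0.443, 0.896, 0.004], [-0.005, 0.007, -1.0]]
wrist_force: [-0.2, -0.6, 0.9]
grip_width: -0.002
```

```bash
for i in 1 2 3; do :; done
python3 -m creep '{"hand":[-1,-1,-1,-1,-1,-1,-1],"delta_pos":[[0,-0.3,0],[0,-0.6,0],[0,-0.9,0],[0,-1,0],[0,-1,0],[0,-1,0],[0,-1,0]],"roll":[0,0,0,0,0,0,0]}'
python3 -m creep '{"hand":[-1,-1,-1,-1],"delta_pos":[[0,-0.3,0],[0,-0.6,0],[0,-0.9,0],[0,-1,0]],"roll":[0,0,0,0]}'
python3 -m creep '{"hand":[-1,-1,-1,-1],"delta_pos":[[0,-0.3,0],[0,-0.6,0],[0,-0.9,0],[0,-1,0]],"roll":[0,0,0,0]}'
python3 -m creep '{"hand":[-1,-1,-1,-1],"delta_pos":[[0,-0.3,0],[0,-0.6,0],[0,-0.9,0],[0,-1,0]],"roll":[0,0,0,0]}'
python3 -m creep '{"hand":[-1,-1,-1,-1,-1],"delta_pos":[[-0.13,-0.3,0],[-0.13,-0.44,0],[-0.13,-0.44,0],[-0.13,-0.44,0],[-0.13,-0.44,0]],"roll":[0,0,0,0,0]}'
python3 -m creep '{"hand":[-1,-1,-1,-1],"delta_pos":[[0,0,-0.3],[0,0,-0.65],[0,0,-0.65],[0,0,-0.65]],"roll":[0,0,0,0]}'
python3 - <<'E'
from h import *; from bench import *
s=sense();im=read_camera("wrist");w=camera_params("wrist")
print(s["tcp_pos"])
o=im[:,:,::-1].copy()
for a in np.arange(0,6.28,.1):
        u=proj(w,[514.8+17*np.cos(a),-199.3+17*np.sin(a),128]);cv2.circle(o,(int(u[0]+.5),int(u[1]+.5)),0,(0,0,255),-1)
A=cv2.resize(o[150:350,190:390],(400,400))
B=cv2.resize(read_camera("side")[200:340,270:410,::-1],(400,400))
cv2.imwrite("pics/w5.png",np.hstack([A,B]))
E
```

```text
t: 6.3
tcp_pos: [527.6, 146.7, 192.9]
orientation: [[-0.898, 0.441, -0.0], [0.441, 0.898, 0.001], [0.001, 0.0, -1.0]]
wrist_force: [0.0, 0.7, -0.1]
grip_width: -0.002
t: 6.7
tcp_pos: [528.0, 42.7, 193.2]
orientation: [[-0.896, 0.445, 0.0], [0.445, 0.896, -0.001], [-0.001, -0.001, -1.0]]
wrist_force: [0.5, -0.6, 0.1]
grip_width: -0.004
t: 7.1
tcp_pos: [528.2, -56.9, 193.2]
orientation: [[-0.896, 0.445, 0.0], [0.445, 0.896, -0.001], [-0.001, -0.0, -1.0]]
wrist_force: [-0.3, -0.0, 0.1]
grip_width: -0.001
t: 7.5
tcp_pos: [528.3, -156.6, 193.2]
orientation: [[-0.896, 0.444, 0.0], [0.444, 0.896, -0.001], [-0.001, -0.0, -1.0]]
wrist_force: [-0.9, 0.5, 0.3]
grip_width: 0.001
t: 8.0
tcp_pos: [515.7, -197.1, 193.0]
orientation: [[-0.898, 0.441, 0.0], [0.441, 0.898, 0.001], [0.0, 0.001, -1.0]]
wrist_force: [-0.7, -0.4, -0.3]
grip_width: -0.003
t: 8.4
tcp_pos: [515.2, -198.3, 128.3]
orientation: [[-0.897, 0.442, -0.001], [0.442, 0.897, 0.0], [0.001, 0.0, -1.0]]
wrist_force: [0.6, 0.0, 0.2]
grip_width: -0.001
[ 515.18358834 -198.30231141  128.33674646]
```

View pics/w5.png

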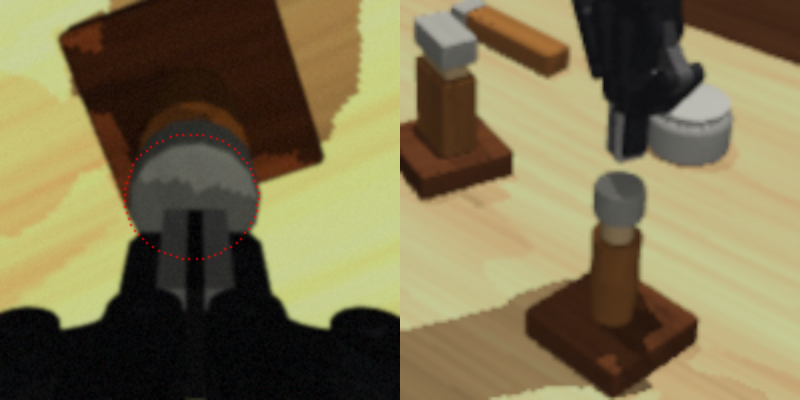

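In the wrist view the slim cap is within about 2 mm of the predicted circle. In the side view the tips are directly above it. Descending by feel; home should be at TCP z of about 91.

```bash
python3 -m creep '{"hand":[-1,-1,-1,-1,-1,-1],"delta_pos":[[0.01,0,-0.04],[0.01,0,-0.08],[0.01,0,-0.12],[0.01,0,-0.16],[0.01,0,-0.2],[0.01,0,-0.2]],"roll":[0,0,0,0,0,0]}'
python3 -m creep '{"hand":[-1,-1,-1],"delta_pos":[[0,0,-0.03],[0,0,-0.05],[0,0,-0.05]],"roll":[0,0,0]}'
python3 -m creep '{"hand":[-1,-1,-1,-1],"delta_pos":[[0,0,-0.03],[0,0,-0.06],[0,0,-0.08],[0,0,-0.08]],"roll":[0,0,0,0]}'
```

```text
t: 9.1
tcp_pos: [515.7, -199.2, 107.7]
orientation: [[-0.897, 0.443, -0.001], [0.443, 0.897, 0.0], [0.001, -0.0, -1.0]]
wrist_force: [-0.2, -0.3, -0.1]
grip_width: -0.0
t: 9.4
tcp_pos: [515.9, -199.3, 103.4]
orientation: [[-0.897, 0.443, 0.0], [0.443, 0.897, 0.0], [-0.0, 0.0, -1.0]]
wrist_force: [-1.7, -0.2, 3.3]
grip_width: 0.002
t: 9.8
tcp_pos: [515.9, -199.3, 95.3]
orientation: [[-0.897, 0.443, 0.0], [0.443, 0.897, 0.0], [-0.0, 0.0, -1.0]]
wrist_force: [-0.3, -0.3, 3.5]
grip_width: -0.001
```

```bash
python3 -m creep '{"hand":[-1,-1,-1],"delta_pos":[[0,0,-0.02],[0,0,-0.03],[0,0,-0.03]],"roll":[0,0,0]}'
python3 -m creep '{"hand":[-1,-1],"delta_pos":[[0,0,-0.02],[0,0,-0.02]],"roll":[0,0]}'
python3 -m creep '{"hand":[-1,-1],"delta_pos":[[0,0,-0.02],[0,0,-0.02]],"roll":[0,0]}'
```

```text
t: 10.1
tcp_pos: [516.0, -199.3, 92.4]
orientation: [[-0.897, 0.443, 0.0], [0.443, 0.897, 0.0], [-0.0, 0.0, -1.0]]
wrist_force: [-1.3, 1.4, 4.6]
grip_width: 0.001
t: 10.3
tcp_pos: [516.0, -199.3, 91.3]
orientation: [[-0.896, 0.443, 0.0], [0.443, 0.896, 0.0], [-0.0, 0.0, -1.0]]
wrist_force: [-2.9, 1.3, 11.9]
grip_width: 0.003
t: 10.5
tcp_pos: [516.1, -199.3, 90.7]
orientation: [[-0.896, 0.443, 0.001], [0.443, 0.896, 0.001], [-0.0, 0.001, -1.0]]
wrist_force: [-7.9, 3.1, 23.3]
grip_width: 0.004
```

The slim cap stops hard at the expected height. Lifting off, moving clear and checking.

```bash
python3 -m creep '{"hand":[-1,-1,-1,-1],"delta_pos":[[0,0,0.3],[0,0,0.6],[0,0,0.95],[0,0,0.95]],"roll":[0,0,0,0]}'
python3 -m creep '{"hand":[-1,-1,-1,-1,-1],"delta_pos":[[0,-0.4,0],[0,-0.8,0],[0,-1,0.3],[0,-1,0.3],[0,-1,0.3]],"roll":[0,0,0,0,0]}'
python3 - <<'E'
from h import *; from bench import *
im=read_camera("side")[...,::-1];t=read_camera("top")[...,::-1]; a=cv2.imread("pics/side0.png")
T=[]
for I in(a,im):
  T.append(np.hstack([cv2.resize(I[y-28:y+36,x-32:x+32],(260,260),interpolation=0) for x,y in((203,195),(286,213),(346,269))]))
cv2.imwrite("pics/end.png",np.vstack(T)); cv2.imwrite("pics/endt.png",t)
d=cv2.absdiff(cv2.cvtColor(a[196:245,268:305].copy(),6),cv2.cvtColor(im[196:245,268:305].copy(),6));print("flat diff",d.max(),d.mean())
s=sense();print(s["t"],s["tcp_pos"],s["wrist_force"],s["qvel"].round(1))
E
```

```text
t: 10.9
tcp_pos: [518.8, -200.4, 187.5]
orientation: [[-0.896, 0.443, 0.008], [0.443, 0.896, -0.002], [-0.009, 0.002, -1.0]]
wrist_force: [0.1, -0.5, -0.1]
grip_width: -0.003
t: 11.4
tcp_pos: [515.8, -299.5, 212.7]
orientation: [[-0.896, 0.444, 0.0], [0.444, 0.896, 0.0], [0.0, 0.0, -1.0]]
wrist_force: [-0.5, 0.7, -0.5]
grip_width: 0.001
flat diff 5 3.1461665747380034
11.5 [ 515.5980115  -297.7123993   211.85795981] [-0.00397373  0.43847619 -0.11101656] [-0.5 -0.1 -0.1  0.1  0.2 -0.1  0.1]
```

View pics/end.png

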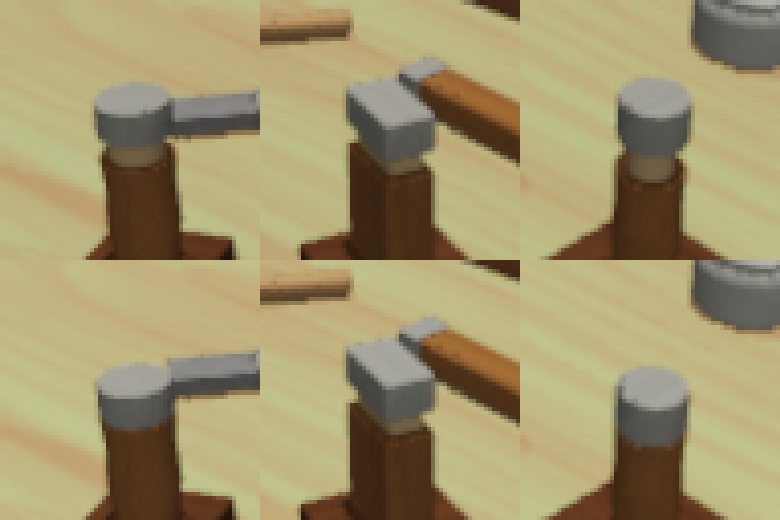

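The before and after crops show both round caps seated with no spigot visible, and the flat cap unchanged. The arm is clear.

```bash
python3 -c "
from bench import *
print(finish_job())"
```

```text
the job is handed in; nothing more can be done
None
```

I pressed both round caps home with the closed fingers, backed the arm away and handed the job in at about 11.5 s; no verdict was reported.

- **Round caps:** each slid at about 3–5 N on the wrist sensor, then stopped hard at 21 N (thick) and 23 N (slim). The last side picture shows no spigot under either one. The 10 mm difference between the two stop heights matches the seated heights of 124 and 114 mm. I did not measure the seated heights separately.
- **Flat cap:** the side picture is the same as at the start apart from image noise, with its spigot still showing. The robot never touched it.
- **Disagreements:**
  - The closed finger ends were about 23 mm behind the stated TCP, so I found contact by feel instead of from the reported height.
  - The sliding force I read was below the stated 6–8 N.

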